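# Set and lock the shaker's sprung clamp leg at its length mark, and keep hold

## Robot

A 7-joint arm with a two-finger parallel gripper is mounted at the origin on the work surface. World frame = base frame: x ahead of the robot, y to its left, z up, the work surface at z = 0. Lengths are in m, angles in rad, forces in N, time in s.
With the tool pointing down it reaches from about 0.4 to 0.9 m from the base axis. Payload 5.6 kg.
Tool frame: the origin (TCP) lies midway between the tips of the shut fingers; the grasp point (between the pads) lies r.hold_point_z behind it (r.hold_point_z is the distance from the TCP to the grasp point, in m); z points along the fingers, y is the direction in which the jaws open and shut (so a half turn about z gives the same grasp; the last joint's range is limited). The gripper opens to 92 mm and grips with 3 to 60 N. Pads are 20 mm wide; open, the fingers measure 128 mm over their backs; the gripper's body (75 mm by 189 mm) begins 69 mm behind the grasp point.
Start: joints at [-1.179, 0.468, -0.012, 1.603, 0.006, 1.071, -0.056], TCP at [0.274, 0.59, 0.215] pointing down, gripper open.
Joint ranges: [-2.53, 2.53], [-0.31, 2.02], [-1.57, 1.55], [0.28, 2.44], [-1.29, 4.43], [0.15, 1.84], [-2.92, 2.92]. Speed limits (rad/s): [2.57, 2.57, 3.14, 3.14, 3.14, 3.14, 3.14].

## Interface

Orientations are given as a unit quaternion [x, y, z, w].
In Python, from plant import r gives the robot as it stands. The module is installed in compiled form; this text tells all that it offers.
- The arm moves only by the tool drive_tool, never from a script. Its argument "deltas" is a list of rows, each an object of numbers: "grip": the closure, from 0 (fully open) to 1 (shut); "dx", "dy", "dz": the shift along the tool's x, y, z as a fraction of full scale; "yaw": the turn about the tool's z as a fraction of full scale. A call has 1 to 12 rows; each row is the pose to reach, as a shift and turn from the pose commanded when the call began, along the tool's axes at that moment, turning the shorter way round; what a row does not reach only later rows make up. Full scale, the value 1, is 0.3 m for a shift and 360 degrees for a turn. A row lasts 1/10 s, in which the tool goes at most 50 mm and 8.59 degrees, less where a joint would pass 70% of its speed; a pose out of reach is approached as far as the arm can. A call with a number of a shift or a turn outside -1 to 1 is refused whole. A call with a gripper value outside its range is refused whole. The fingers move at their own pace and stop on an object; the grip force is fixed at half the most. Time passes only in rows, so rows that repeat a pose let the fingers close. It gives the time, the measured TCP pose, the force and the opening at its end, in the units of the state.
- r.observe(): the state, without advancing time (a new reading comes with each control period).
- r.capture(name): name is "scene" or "top" or "wrist"; returns a dict with "img" (400x640x3 uint8, red, green, blue), "fx", "fy", "cx", "cy" (pixels), "extrinsics" (4x4, takes a point from world to camera coordinates); the wrist camera has in their place "mount" (4x4, takes a point from camera to tool coordinates, whose origin is the TCP and whose axes are the flange's). Camera axes: x right, y down, z forward; pixel columns grow to the right and rows downward; lengths in m; the calibration is good to about 2 mm. A picture is of the moment at which its call begins: read the wrist's pose just before it. There is no depth.
- r.job_done(): hands the job in, once; it reports no verdict.
The state is a dict: "time": time; "qpos": joint angles; "qd": joint speeds; "tau": joint torques, N m; "eef_pos": TCP position; "eef_rot": TCP orientation; "wrist_force": force on the tool from outside, world axes, zero at the start; "torque": the same for the moment, N m; "finger_gap": opening from 0.0 (shut) to 1.0 (fully open).
Only numpy, scipy, OpenCV 4.12 (cv2) and the standard library are available. Lean on these libraries where they do the work, as an engineer would, in place of code of your own. Each camera call takes 0.05 s, during which the arm holds its last target. There are 200 camera calls.

## Task

Set the clamp leg of the bench shaker for the tube rack on its platform: push the leg along its rail, towards the rack, until the rear edge of its block stands on the long engraved line, and, while you keep it there with a finger in its finger fork, squeeze the cam lever fully shut against the grip. The leg is sprung and runs back if let go, so do not shut the lever anywhere but at the line, and finish still pinching grip and shut lever between the fingers. Leave the rack and everything else on the bench where they stand.

Things in the scene. Friction and masses are not known exactly. Their poses are not given: they have to be found in the camera images.
- shaker: White bench shaker, 250 x 360 mm, 105 mm high to its aluminium platform, fixed on the bench. Origin: centre of its underside. z up; y along the rail towards the rack at the platform's +y end; x across the rail to the lever side (-x: control panel and finger fork side). The T-slot rail, 30 mm wide, 18 mm high, lies on the platform along x = 0.
- mark (a point): The length mark: the long dark line engraved across the rail and on over the platform, 200 mm long and 2.4 mm wide (the other lines on the rail are short 6 mm ticks, 10 mm apart). This point: the line's middle on the rail's top face, 123 mm above the bench; axes as the shaker's.
- leg_rear (a point): Middle of the lower rear (-y) edge of the leg's block, at rail top height; slides with the leg. At the mark it has the same shaker y as mark. The block is 40 mm (x) by 96 mm (y), its top 139 mm above the bench. Ahead (+y) it carries a jaw 150 mm wide; the jaw's face is 138 mm ahead of this point, 6 mm short of the rack when at the mark.
- grip_mid (a point): Where to pinch from above, across the shaker's x: midway between the outer faces of grip and shut lever (11 mm to -x and +x: 22 mm wide when shut), 160 mm above the bench, 21 mm above the block's top; slides with the leg. Centred here, the fingers need 62 mm of opening to clear the open lever; with up to 70 mm a pad is still inside the fork.
- leg_grip: Grey plastic grip on the leg's block. Web: upright, 8 mm thick, 62 mm long in y, its -x face 11 mm to -x of grip_mid, top 19 mm above it. On the -x side two ribs, 28 mm deep in x, 9 mm thick, make the finger fork: 40 mm clear in y, centred on grip_mid, rib tops 5 mm above it, open upwards and to -x. Origin at platform height under the block's middle.
- lever_arm: Black arm of the cam lever, 8 mm thick, 26 mm high (39 to 65 mm above the platform), 66 mm from pin to tip. Origin on the upright pin's axis at platform height: 7 mm to +x and 34 mm to +y of grip_mid. Shut, it points along the shaker's -y, 6 mm from the web; open, its tip stands off towards +x.
- leg (a joint): How far the leg is slid towards the rack, m: 0 at its rear stop, at most 0.096; 0.087 at the mark. It drags with about 2.6 N and a spring draws it back with 60 N per metre of this value: near the mark it takes about 8 N to push, and runs back if let go with the lever open.
- lever (a joint): Angle of the cam lever, rad: 0 fully shut, 0.45 fully open. It stays where it is left; it takes about 5 N at mid-arm, rising to about 12 N at the very end, to shut it (a squeeze of 15 to 30 N is sure). Shut, its eccentric jams the leg on the rail.
- rack: Blue tube rack with capped tubes, 210 x 68 x 61 mm high with the tubes, loose on the platform beside its end stop; origin: centre of its underside. To be left alone.
- marker: Black marker pen, 124 mm long, 14 mm thick, lying on the platform on the lever side of the rail; origin under its middle. To be left alone.
- label_roll: Roll of paper labels, 42 mm across, 24 mm high, on the platform on the fork side of the rail; origin: centre of its underside. To be left alone.
- spare_rack: Second, shorter blue tube rack, 146 x 68 x 61 mm, on the bench to the left; origin: centre of its underside. To be left alone.
- reagent: White plastic bottle, 62 mm across, 125 mm high, on the bench to the right; origin: centre of its underside. To be left alone.
- tube_jar: Clear jar with white cap, 72 mm across, 75 mm high, on the bench to the left; origin: centre of its underside. To be left alone.
- timer: Flat white timer, 65 x 65 x 14 mm, on the bench to the right; origin: centre of its underside. To be left alone.

How it is judged:
By the outcome, as a careful person would: the job done as asked, in the order asked, and still so for the second after the job is handed in, while the arm keeps its last pose, push and grip.
It also fails if it takes over 32 s, if anything falls off the work surface, if the arm or the gripper's body presses on something with over 40 N, if the wrist force passes 120 N, or if a joint passes its speed limit or range.

## Working session

There is one attempt and no reset: what is moved stays moved. The work goes in short steps, Python scripts to look and compute and a tool call to move; the robot and the scene stay as the last step left them, time stands still between calls to the robot, and variables do not carry over. Pictures are saved under pics/ and viewed, about 8 in all and at most 12, crops included, and the job is handed in when it is done.

Besides the shell and the picture viewer there is one more tool, called by a JSON object that holds its "api" and its "payload". drive_tool: Moves the arm, as the interface text tells. Its arguments: {"type":"object","properties":{"deltas":{"type":"array"}},"required":["deltas"]}

```bash
mkdir -p pics; python3 - <<'E'
from plant import r
import cv2,numpy as np
s=r.observe(); print(s, r.hold_point_z)
for n in("scene","top"):
    c=r.capture(n); cv2.imwrite(f"pics/{n}0.png",c["img"][:,:,::-1]); print(n,c["fx"],c["fy"],c["cx"],c["cy"],c["extrinsics"].round(4).tolist())
E
```

```text
{'time': 0.0, 'qpos': array([-1.17902263,  0.46842831, -0.0115996 ,  1.60363052,  0.00599264,
        1.07139811, -0.05630242]), 'qd': array([-2.24835873e-04, -5.69235686e-04,  1.76358511e-03, -1.11565791e-03,
       -1.63506497e-05, -3.84200564e-04,  4.10398068e-04]), 'tau': array([ 3.24644698e-04, -5.20574141e+01, -1.25599161e-02, -2.43759495e+01,
       -5.67788794e-02,  1.67397241e-02,  1.48054096e-04]), 'eef_pos': array([0.27359701, 0.58895798, 0.21360432]), 'eef_rot': array([ 2.15714147e-01,  9.76456128e-01, -9.04471825e-04, -1.37603251e-04]), 'wrist_force': array([-0.22950584, -0.02033567,  0.11857995]), 'torque': array([0.01305046, 0.03580603, 0.00530967]), 'finger_gap': 0.998078793942039} 0.0187
scene 489.0163794812552 489.0163794812552 319.1003549260133 195.88406694494967 [[-0.3419, 0.9397, -0.0032, 0.201], [0.6674, 0.2405, -0.7048, -0.2831], [-0.6616, -0.2431, -0.7093, 1.7251], [0.0, 0.0, 0.0, 1.0]]
top 383.67429334555055 383.67429334555055 316.2545022777067 200.28397679744032 [[0.0129, -0.9996, 0.0268, -0.0187], [-0.9822, -0.0177, -0.1869, 0.5697], [0.1873, -0.024, -0.982, 1.1381], [0.0, 0.0, 0.0, 1.0]]
```

View pics/scene0.png

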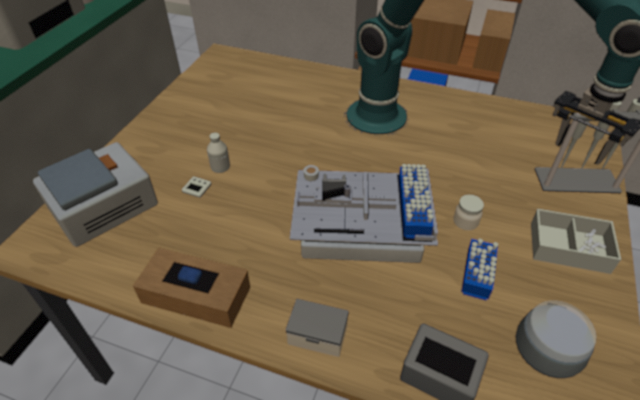

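View pics/top0.png

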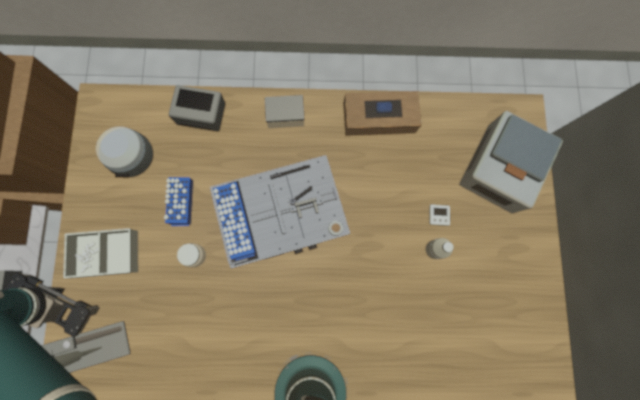

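The scene and top views show the shaker at about (280,210) in top, with the rack at its left end (world +y), and lever side up (world +x). I zoom in on it.

```bash
cat > h.py <<'E'
import numpy as np,cv2
def ray(c,uv,z,E=None):
    E=c["extrinsics"] if E is None else E
    R,t=E[:3,:3],E[:3,3]; o=-R.T@t
    d=R.T@np.array([(uv[0]-c["cx"])/c["fx"],(uv[1]-c["cy"])/c["fy"],1])
    return o+d*(z-o[2])/d[2]
def proj(c,p,E=None):
    E=c["extrinsics"] if E is None else E
    q=E[:3,:3]@np.asarray(p)+E[:3,3]; return np.array([c["fx"]*q[0]/q[2]+c["cx"],c["fy"]*q[1]/q[2]+c["cy"]])
E
python3 - <<'E'
from plant import r
from h import *
c=r.capture("top"); im=c["img"][:,:,::-1]
for a,b,n in[((200,145),(360,275),"topz")]:
    cr=im[a[1]:b[1],a[0]:b[0]]; cv2.imwrite(f"pics/{n}.png",cv2.resize(cr,None,fx=5,fy=4.5 if 0 else 4.6,interpolation=cv2.INTER_CUBIC) if 0 else cv2.resize(cr,None,fx=4.6,fy=4.6,interpolation=cv2.INTER_CUBIC))
hsv=cv2.cvtColor(np.ascontiguousarray(im),cv2.COLOR_BGR2HSV)
sub=np.zeros(im.shape[:2],np.uint8); sub[140:280,195:365]=1
grey=((hsv[...,1]<60)&(hsv[...,2]>110)).astype(np.uint8)*sub
blue=((hsv[...,0]>95)&(hsv[...,0]<130)&(hsv[...,1]>110)).astype(np.uint8)*sub
m=cv2.morphologyEx(grey|blue,cv2.MORPH_CLOSE,np.ones((5,5)))
for nm,k in(("all",m),("rack",cv2.morphologyEx(blue,cv2.MORPH_CLOSE,np.ones((5,5))))):
    cs=max(cv2.findContours(k,0,2)[0],key=cv2.contourArea); b=cv2.boxPoints(cv2.minAreaRect(cs))
    print(nm,b.tolist(),cv2.approxPolyDP(cs,6,True)[:,0].tolist())
    for z in(.105,): print([ray(c,p,z).round(3).tolist() for p in b])
E
```

```text
all [[206.35296630859375, 186.58824157714844], [327.4896240234375, 152.51853942871094], [350.5882568359375, 234.6470489501953], [229.45159912109375, 268.71673583984375]] [[326, 155], [210, 186], [231, 268], [349, 233]]
[[0.596, 0.318, 0.105], [0.709, -0.041, 0.105], [0.46, -0.111, 0.105], [0.357, 0.237, 0.105]]
rack [[230.9408721923828, 258.896728515625], [232.4912567138672, 182.92837524414062], [255.4000701904297, 183.39590454101562], [253.8496856689453, 259.3642578125]] [[235, 183], [236, 220], [243, 212], [252, 245], [231, 256], [238, 259], [254, 250]]
[[0.385, 0.234, 0.105], [0.608, 0.242, 0.105], [0.608, 0.174, 0.105], [0.384, 0.169, 0.105]]
```

View pics/topz.png

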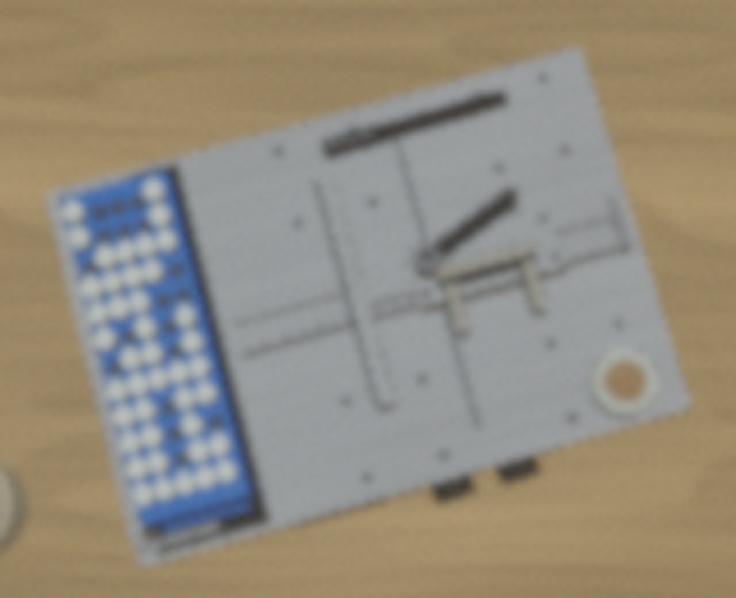

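The line runs (400,142)–(480,427) in the crop, the pin is near (428,262), the lever tip near (512,198), and the fork ribs near (460,330) and (537,310). I work out the shaker pose and first target.

```bash
python3 - <<'E'
from plant import r
from h import *
c=r.capture("top")
P=lambda u,v,z: ray(c,(200+(u+.5)/4.6-.5,145+(v+.5)/4.6-.5),z)
co=[P(*p,.105) for p in((50,190),(582,47),(690,405),(145,565))]
print("corners",np.round(co,3).tolist(),"sides",[np.linalg.norm(co[i]-co[i-1]).round(3) for i in range(4)],"centre",np.mean(co,0).round(4))
a,b=P(400,142,.105),P(480,427,.105); d=a-b; print("line",a.round(4),b.round(4),np.linalg.norm(d),"yaw",np.degrees(np.arctan2(d[1],d[0])))
ys=(co[0]+co[3]-co[1]-co[2]); print("yaw from y",np.degrees(np.arctan2(-ys[0],ys[1])))
yaw=np.arctan2(-ys[0],ys[1]); ex=np.array([np.cos(yaw),np.sin(yaw)]); ey=np.array([-ex[1],ex[0]]); o=np.mean(co,0)[:2]
f=lambda p:np.round([(p[:2]-o)@ex,(p[:2]-o)@ey],4)
print("mark local",f((a+b)/2))
for n,u,v,z in(("pin",428,262,.170),("tip",512,198,.170),("ribF end",460,332,.165),("ribR end",537,312,.165),("webF",440,273,.179),("webR",532,248,.179)):
    p=P(u,v,z); print(n,p.round(4),f(p))
E
```

```text
corners [[0.598, 0.306, 0.105], [0.701, -0.037, 0.105], [0.465, -0.108, 0.105], [0.36, 0.232, 0.105]] sides [np.float64(0.249), np.float64(0.358), np.float64(0.247), np.float64(0.356)] centre [0.5313 0.0984 0.105 ]
line [0.6344 0.0815 0.105 ] [0.4493 0.0258 0.105 ] 0.1932865464728321 yaw 16.74562840592778
yaw from y 16.974909878678435
mark local [-0.003 -0.046]
pin [0.543  0.0588 0.17  ] [-0.0004 -0.0413]
tip [0.5837 0.0084 0.17  ] [ 0.0238 -0.1014]
ribF end [0.5011 0.0386 0.165 ] [-0.0464 -0.0484]
ribR end [ 0.5142 -0.0079  0.165 ] [-0.0474 -0.0967]
webF [0.5347 0.0511 0.179 ] [-0.0106 -0.0463]
webR [ 0.551 -0.004  0.179] [-0.0111 -0.1038]
```

{"api": "drive_tool", "payload": {"deltas": [{"grip": 0,"dx": 0,"dy": 0,"dz": -0.15,"yaw": 0},{"grip": 0,"dx": -0.1,"dy": -0.08,"dz": -0.2,"yaw": 0.02},{"grip": 0,"dx": -0.2,"dy": -0.16,"dz": -0.2,"yaw": 0.04},{"grip": 0,"dx": -0.31,"dy": -0.25,"dz": -0.2,"yaw": 0.06},{"grip": 0,"dx": -0.42,"dy": -0.34,"dz": -0.2,"yaw": 0.07},{"grip": 0,"dx": -0.53,"dy": -0.43,"dz": -0.2,"yaw": 0.09},{"grip": 0,"dx": -0.64,"dy": -0.52,"dz": -0.2,"yaw": 0.11},{"grip": 0,"dx": -0.74,"dy": -0.6,"dz": -0.2,"yaw": 0.13},{"grip": 0,"dx": -0.84,"dy": -0.68,"dz": -0.2,"yaw": 0.134},{"grip": 0,"dx": -0.92,"dy": -0.75,"dz": -0.2,"yaw": 0.134},{"grip": 0,"dx": -1,"dy": -0.8,"dz": -0.2,"yaw": 0.134},{"grip": 0,"dx": -1,"dy": -0.8,"dz": -0.2,"yaw": 0.134}]}}

```text
time: 1.4
eef_pos: [0.4468, 0.2415, 0.2749]
eef_rot: [0.599, 0.801, -0.0, 0.001]
wrist_force: [-0.3, -0.3, 0.2]
finger_gap: 1.005
```

{"api": "drive_tool", "payload": {"deltas": [{"grip": 0.28,"dx": -0.15,"dy": 0.02,"dz": 0,"yaw": 0},{"grip": 0.28,"dx": -0.3,"dy": 0.05,"dz": 0,"yaw": 0},{"grip": 0.28,"dx": -0.45,"dy": 0.07,"dz": 0,"yaw": 0},{"grip": 0.28,"dx": -0.6,"dy": 0.09,"dz": 0,"yaw": 0},{"grip": 0.28,"dx": -0.7,"dy": 0.118,"dz": 0,"yaw": -0.0014},{"grip": 0.28,"dx": -0.782,"dy": 0.118,"dz": 0,"yaw": -0.0014},{"grip": 0.28,"dx": -0.782,"dy": 0.118,"dz": 0,"yaw": -0.0014},{"grip": 0.28,"dx": -0.782,"dy": 0.118,"dz": 0,"yaw": -0.0014}]}}

```text
time: 2.2
eef_pos: [0.5464, 0.0323, 0.2743]
eef_rot: [0.592, 0.806, 0.0, -0.0]
wrist_force: [-0.9, 0.7, 0.7]
finger_gap: 0.72
```

```bash
cat >> h.py <<'E'
from scipy.spatial.transform import Rotation as Ro
def wcap(r):
    s=r.observe(); c=r.capture("wrist"); T=np.eye(4); T[:3,:3]=Ro.from_quat(s["eef_rot"]).as_matrix(); T[:3,3]=s["eef_pos"]
    c["extrinsics"]=np.linalg.inv(T@c["mount"]); return s,c
E
python3 - <<'E'
from plant import r
from h import *
s,c=wcap(r); cv2.imwrite("pics/w1.png",c["img"][:,:,::-1]); print(s["eef_pos"],s["eef_rot"],s["finger_gap"],c["mount"].round(3).tolist(),c["fx"])
np.savez("w1.npz",img=c["img"],E=c["extrinsics"],k=[c[k] for k in("fx","fy","cx","cy")])
E
```

```text
[0.54641664 0.03228843 0.27430699] [ 5.92258260e-01  8.05748066e-01  6.43087313e-05 -4.52236382e-04] 0.7202370627006996 [[-0.001, -0.968, -0.251, 0.071], [1.0, -0.001, 0.0, -0.001], [-0.0, -0.251, 0.968, -0.17], [0.0, 0.0, 0.0, 1.0]] 289.3271321918233
```

View pics/w1.png

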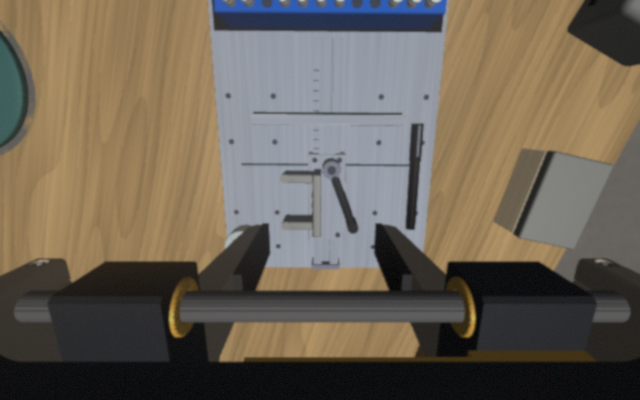

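The wrist view looks along +y: line at row ~164 (cols 241–417), jaw at rows 113–123, ribs at (298,176) and (298,222), lever pin (331,170), tip (352,228). I take sub-pixel measurements from a zoom.

```bash
python3 - <<'E'
from h import *
d=np.load("w1.npz"); c=dict(zip(("fx","fy","cx","cy"),d["k"])); c["extrinsics"]=d["E"]; im=np.ascontiguousarray(d["img"][:,:,::-1])
cr=im[95:275,215:445]; z=cv2.resize(cr,None,fx=3.3,fy=3.3,interpolation=cv2.INTER_CUBIC); cv2.imwrite("pics/w1z.png",z)
yaw=np.radians(16.95); ex=np.array([np.cos(yaw),np.sin(yaw)]); ey=np.array([-ex[1],ex[0]]); o=np.array([.5313,.0984])
f=lambda p:np.round([(p[:2]-o)@ex,(p[:2]-o)@ey],4)
g=cv2.cvtColor(im,cv2.COLOR_BGR2GRAY).astype(float)
# long line: darkest row in several columns
pts=[]
for u in list(range(246,275,4))+list(range(365,405,6)):
    col=g[157:172,u]; w=np.clip(np.median(col)-8-col,0,None); pts.append((u,157+(w*np.arange(15)).sum()/max(w.sum(),1e-6)))
print(np.round(pts,1).tolist())
W=np.array([f(ray(c,p,.105)) for p in pts]); print("line y local",W.tolist())
for n,u,v,h in(("pin",331,170,.175),("tip",352,230,.170),("ribF",283,176,.165),("ribR",284,222,.165),("webF",316,170,.179),("webR",317,236,.179)):
    print(n,f(ray(c,(u,v),h)))
E
```

```text
[[246.0, 163.8], [250.0, 163.8], [254.0, 163.9], [258.0, 163.8], [262.0, 163.8], [266.0, 163.8], [270.0, 163.9], [274.0, 163.8], [365.0, 164.6], [371.0, 164.6], [377.0, 164.6], [383.0, 164.7], [389.0, 164.7], [395.0, 164.8], [401.0, 164.8]]
line y local [[-0.0947, -0.0442], [-0.09, -0.0441], [-0.0853, -0.0442], [-0.0806, -0.0441], [-0.0759, -0.0441], [-0.0712, -0.0441], [-0.0665, -0.0441], [-0.0618, -0.044], [0.0451, -0.0442], [0.0521, -0.0442], [0.0592, -0.0442], [0.0662, -0.0442], [0.0733, -0.0442], [0.0803, -0.0443], [0.0874, -0.0442]]
pin [ 0.0029 -0.0398]
tip [ 0.0251 -0.1014]
ribF [-0.0436 -0.0476]
ribR [-0.0439 -0.095 ]
webF [-0.0111 -0.0393]
webR [-0.01   -0.1044]
```

View pics/w1z.png

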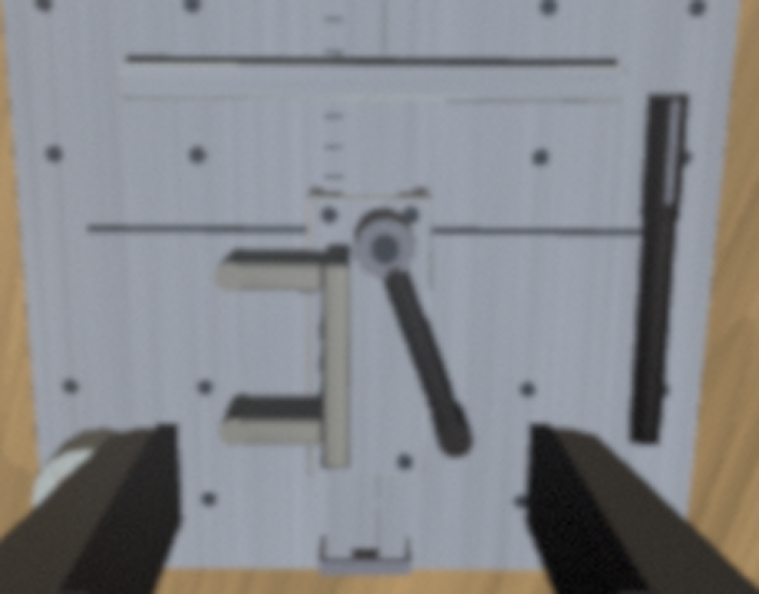

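```bash
python3 - <<'E'
from h import *
d=np.load("w1.npz"); c=dict(zip(("fx","fy","cx","cy"),d["k"])); c["extrinsics"]=d["E"]; im=np.ascontiguousarray(d["img"][:,:,::-1])
yaw=np.radians(16.95); ex=np.array([np.cos(yaw),np.sin(yaw)]); ey=np.array([-ex[1],ex[0]]); o=np.array([.5313,.0984])
w=lambda x,y,z:np.r_[o+ex*x+ey*y,z]
f=lambda p:np.round([(p[:2]-o)@ex,(p[:2]-o)@ey],4)
g=cv2.cvtColor(im,cv2.COLOR_BGR2GRAY).astype(float)
for y in(-.131,-.141,-.121): print("rear",y,proj(c,w(0,y,.139)).round(1),proj(c,w(0,y,.123)).round(1))
print("front",proj(c,w(0,-.035,.139)).round(1),"jawface z .125,.135,.145:",[proj(c,w(0,.007,h)).round(1).tolist() for h in(.110,.123,.139,.15)])
print("block cols 335-345 rows 225-268",g[225:268,334:342].mean(1).round(0).tolist())
print("jaw rows 105-130",g[105:130,270:300].mean(1).round(0).tolist())
print("front rows 148-160",g[146:162,330:340].mean(1).round(0).tolist(), g[146:162,318:322].mean(1).round(0).tolist())
E
```

```text
rear -0.131 [326.3 244.6] [326.1 239.1]
rear -0.141 [326.2 252.7] [326.  246.9]
rear -0.121 [326.4 236.4] [326.2 231.3]
front [327.3 160.1] jawface z .125,.135,.145: [[327.2, 119.1], [327.4, 118.9], [327.7, 118.7], [328.0, 118.6]]
block cols 335-345 rows 225-268 [157.0, 158.0, 158.0, 158.0, 157.0, 157.0, 154.0, 142.0, 126.0, 115.0, 115.0, 126.0, 142.0, 153.0, 156.0, 156.0, 156.0, 155.0, 156.0, 156.0, 156.0, 155.0, 156.0, 155.0, 155.0, 156.0, 155.0, 156.0, 156.0, 156.0, 155.0, 155.0, 152.0, 150.0, 147.0, 146.0, 144.0, 140.0, 133.0, 124.0, 128.0, 133.0, 134.0]
jaw rows 105-130 [156.0, 156.0, 157.0, 157.0, 156.0, 154.0, 140.0, 108.0, 101.0, 134.0, 154.0, 160.0, 160.0, 159.0, 157.0, 157.0, 157.0, 158.0, 156.0, 153.0, 154.0, 156.0, 157.0, 157.0, 157.0]
front rows 148-160 [157.0, 157.0, 157.0, 157.0, 157.0, 156.0, 151.0, 141.0, 138.0, 147.0, 150.0, 139.0, 115.0, 91.0, 82.0, 89.0] [157.0, 156.0, 152.0, 154.0, 157.0, 158.0, 155.0, 148.0, 145.0, 152.0, 157.0, 156.0, 157.0, 155.0, 155.0, 155.0]
```

```bash
python3 - <<'E'
from h import *
d=np.load("w1.npz"); c=dict(zip(("fx","fy","cx","cy"),d["k"])); c["extrinsics"]=d["E"]
yaw=np.radians(16.95); ex=np.array([np.cos(yaw),np.sin(yaw)]); ey=np.array([-ex[1],ex[0]]); o=np.array([.5313,.0984])
f=lambda p:np.round([(p[:2]-o)@ex,(p[:2]-o)@ey+.0442],4)
g=cv2.cvtColor(np.ascontiguousarray(d["img"]),cv2.COLOR_RGB2GRAY).astype(float)
def cen(u,v,k=4):
    p=g[v-k:v+k+1,u-k:u+k+1]; w=np.clip(np.median(p)-10-p,0,None); yy,xx=np.mgrid[-k:k+1,-k:k+1]; return u+(w*xx).sum()/w.sum(),v+(w*yy).sum()/w.sum()
for n,u,v in(("FL",315,160),("FR",339,160),("R",338,234)):
    p=cen(u,v); print(n,np.round(p,1),"rel line",f(ray(c,p,.139)))
for v in(111,112,113): print("jaw",v,f(ray(c,(285,v),.14)))
for v in(153,154): print("front",v,f(ray(c,(330,v),.139)))
# rack front, top edge
print(g[0:40,270:300].mean(1).round(0).tolist())
for v in(30,31): print("rack base",f(ray(c,(285,v),.105)))
E
```

```text
FL [314.3 159.7] rel line [-0.0137  0.0095]
FR [337.7 160.4] rel line [0.011  0.0089]
R [337.2 234.5] rel line [ 0.0121 -0.0744]
jaw 111 [-0.0431  0.0584]
jaw 112 [-0.0432  0.0575]
jaw 113 [-0.0432  0.0565]
front 153 [0.0028 0.0166]
front 154 [0.0028 0.0156]
[109.0, 100.0, 94.0, 92.0, 90.0, 89.0, 89.0, 90.0, 90.0, 89.0, 86.0, 80.0, 69.0, 58.0, 52.0, 49.0, 50.0, 50.0, 50.0, 50.0, 50.0, 50.0, 50.0, 50.0, 51.0, 50.0, 51.0, 50.0, 49.0, 57.0, 88.0, 128.0, 148.0, 153.0, 154.0, 154.0, 154.0, 154.0, 154.0, 154.0]
rack base [-0.0453  0.1415]
rack base [-0.0454  0.1405]
```

{"api": "drive_tool", "payload": {"deltas": [{"grip": 0.25,"dx": -0.016,"dy": 0.01,"dz": 0.1,"yaw": 0},{"grip": 0.25,"dx": -0.016,"dy": 0.01,"dz": 0.2,"yaw": 0},{"grip": 0.25,"dx": -0.016,"dy": 0.01,"dz": 0.26,"yaw": 0},{"grip": 0.25,"dx": -0.016,"dy": 0.01,"dz": 0.26,"yaw": 0},{"grip": 0.25,"dx": -0.016,"dy": 0.01,"dz": 0.26,"yaw": 0}]}}

```text
time: 2.75
eef_pos: [0.551, 0.029, 0.197]
eef_rot: [0.592, 0.806, 0.0, -0.0]
wrist_force: [0.7, -0.3, 0.4]
finger_gap: 0.752
```

```bash
python3 - <<'E'
from plant import r
from h import *
s,c=wcap(r); print(s["eef_pos"],s["eef_rot"],s["finger_gap"],s["wrist_force"])
im=c["img"][:,:,::-1]; cv2.imwrite("pics/w2.png",cv2.resize(im[60:330,140:520],None,fx=2,fy=2,interpolation=cv2.INTER_CUBIC))
np.savez("w2.npz",img=c["img"],E=c["extrinsics"],k=[c[k] for k in("fx","fy","cx","cy")])
E
```

```text
[0.55096094 0.02899542 0.19696365] [ 5.91504253e-01  8.06301855e-01  1.47577336e-04 -1.23403326e-04] 0.7516776879126669 [ 0.69508214 -0.25382738  0.40489405]
```

View pics/w2.png

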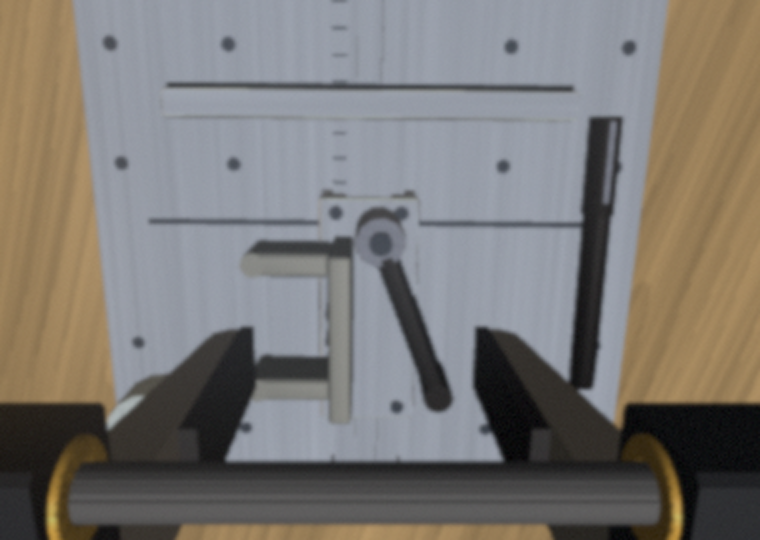

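The fingers straddle web and lever: rib tips near (243,262) and (257,390), web at column 340, lever tip edge near (452,398), line at row ~222, jaw face at row ~86 in the 2x crop. I convert to the tool frame.

```bash
cat >> h.py <<'E'
o=np.array([.5313,.0984]); yaw=np.radians(16.95); ex=np.array([np.cos(yaw),np.sin(yaw)]); ey=np.array([-ex[1],ex[0]])
f=lambda p:np.round([(p[:2]-o)@ex,(p[:2]-o)@ey],4)
def cen(g,u,v,k=4):
    u,v=int(round(u)),int(round(v)); p=g[v-k:v+k+1,u-k:u+k+1]; w=np.clip(np.median(p)-10-p,0,None); yy,xx=np.mgrid[-k:k+1,-k:k+1]; return u+(w*xx).sum()/w.sum(),v+(w*yy).sum()/w.sum()
E
python3 - <<'E'
from h import *
d=np.load("w2.npz"); c=dict(zip(("fx","fy","cx","cy"),d["k"])); c["extrinsics"]=d["E"]
g=cv2.cvtColor(np.ascontiguousarray(d["img"]),cv2.COLOR_RGB2GRAY).astype(float)
print("tcp",f(np.array([.55096,.028995])))
Z=lambda u,v,h:f(ray(c,(140+u/2,60+v/2),h))
for n,a in dict(webc=(341,300,.179),webF=(341,240,.179),webR=(340,422,.179),pin=(380,243,.175),tipR=(453,400,.17),ribFtip=(241,262,.165),ribRf=(290,376,.165),ribRr=(290,397,.165),ribFf=(290,255,.165),ribFr=(290,275,.165),line=(250,222,.105),jaw=(300,86,.139),jawR=(300,118,.139),tick1=(340,28,.123),tick3=(340,81,.123),blkR=(370,420,.139),front=(370,197,.139)).items(): print(n,Z(*a))
for n,u,v in(("FL",336,213),("FR",402,213),("R",397,407)): print(n,f(ray(c,cen(g,140+u/2,60+v/2),.139)))
for u in(230,270,360,400):
    col=g[163:180,u]; w=np.clip(np.median(col)-8-col,0,None); print("line",f(ray(c,(u,163+(w*np.arange(17)).sum()/w.sum()),.105)))
E
```

```text
tcp [-0.0014 -0.0721]
webc [-0.0099 -0.0588]
webF [-0.0099 -0.0381]
webR [-0.0104 -0.1044]
pin [ 0.0031 -0.0398]
tipR [ 0.0313 -0.1   ]
ribFtip [-0.0462 -0.0491]
ribRf [-0.0297 -0.0931]
ribRr [-0.0299 -0.1018]
ribFf [-0.0286 -0.0464]
ribFr [-0.0288 -0.0538]
line [-0.0542 -0.0445]
jaw [-0.0267  0.0126]
jawR [-0.0269  0.001 ]
tick1 [-0.0123  0.0354]
tick3 [-0.0123  0.0156]
blkR [ 0.0011 -0.1253]
front [-0.     -0.0287]
FL [-0.0138 -0.0347]
FR [ 0.0113 -0.0354]
R [ 0.0121 -0.1186]
line [-0.086 -0.044]
line [-0.0496 -0.045 ]
line [ 0.0325 -0.0443]
line [ 0.069  -0.0442]
```

{"api": "drive_tool", "payload": {"deltas": [{"grip": 0.25,"dx": -0.003,"dy": 0.003,"dz": 0.05,"yaw": 0},{"grip": 0.25,"dx": -0.003,"dy": 0.003,"dz": 0.1,"yaw": 0},{"grip": 0.25,"dx": -0.003,"dy": 0.003,"dz": 0.15,"yaw": 0},{"grip": 0.25,"dx": -0.003,"dy": 0.003,"dz": 0.17,"yaw": 0},{"grip": 0.25,"dx": -0.003,"dy": 0.003,"dz": 0.17,"yaw": 0},{"grip": 0.25,"dx": -0.003,"dy": 0.003,"dz": 0.17,"yaw": 0}]}}

```text
time: 3.4
eef_pos: [0.5525, 0.0269, 0.1461]
eef_rot: [0.592, 0.806, 0.0, 0.0]
wrist_force: [0.3, 1.1, 0.6]
finger_gap: 0.75
```

{"api": "drive_tool", "payload": {"deltas": [{"grip": 0.25,"dx": 0.03,"dy": 0,"dz": 0,"yaw": 0.0014},{"grip": 0.25,"dx": 0.06,"dy": 0,"dz": 0,"yaw": 0.0014},{"grip": 0.25,"dx": 0.09,"dy": 0.001,"dz": 0,"yaw": 0.0014},{"grip": 0.25,"dx": 0.12,"dy": 0.001,"dz": 0,"yaw": 0.0014},{"grip": 0.25,"dx": 0.15,"dy": 0.001,"dz": 0,"yaw": 0.0014},{"grip": 0.25,"dx": 0.18,"dy": 0.002,"dz": 0,"yaw": 0.0014},{"grip": 0.25,"dx": 0.21,"dy": 0.002,"dz": 0,"yaw": 0.0014},{"grip": 0.25,"dx": 0.24,"dy": 0.002,"dz": 0,"yaw": 0.0014},{"grip": 0.25,"dx": 0.26,"dy": 0.002,"dz": 0,"yaw": 0.0014},{"grip": 0.25,"dx": 0.28,"dy": 0.003,"dz": 0,"yaw": 0.0014},{"grip": 0.25,"dx": 0.28,"dy": 0.003,"dz": 0,"yaw": 0.0014},{"grip": 0.25,"dx": 0.28,"dy": 0.003,"dz": 0,"yaw": 0.0014}]}}

```text
time: 4.6
eef_pos: [0.528, 0.1076, 0.1461]
eef_rot: [0.596, 0.803, 0.0, 0.0]
wrist_force: [0.8, -4.2, 3.9]
finger_gap: 0.746
```

```bash
python3 - <<'E'
from plant import r
from h import *
s,c=wcap(r); print(s["eef_pos"],f(s["eef_pos"]),s["eef_rot"],s["finger_gap"],s["wrist_force"])
im=c["img"][:,:,::-1]; cv2.imwrite("pics/w3.png",cv2.resize(im[0:300,140:520],None,fx=2,fy=2,interpolation=cv2.INTER_CUBIC))
np.savez("w3.npz",img=c["img"],E=c["extrinsics"],k=[c[k] for k in("fx","fy","cx","cy")])
E
```

```text
[0.52799922 0.10758581 0.14607785] [-0.0005  0.0097] [5.95704701e-01 8.03203443e-01 1.43719537e-04 3.43396138e-04] 0.746301580658978 [ 0.80890903 -4.21913983  3.90060837]
```

View pics/w3.png

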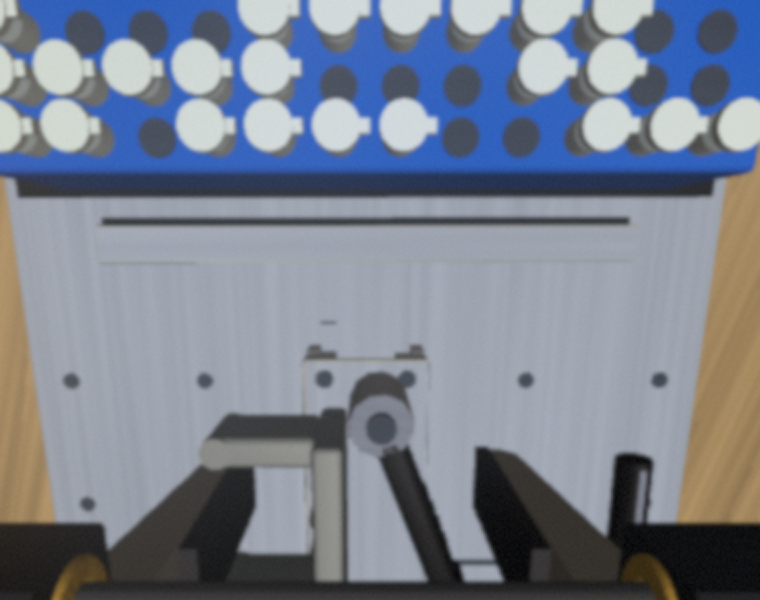

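Leg is pushed well along: jaw face at row ~219, block front ~358, front screws (324,379)/(407,379), rack's foot at ~195; the long line is still visible at (475,562). I measure joint and gap.

```bash
cat > m.py <<'E'
import sys
from h import *
d=np.load(sys.argv[1]); c=dict(zip(("fx","fy","cx","cy"),d["k"])); c["extrinsics"]=d["E"]
g=cv2.cvtColor(np.ascontiguousarray(d["img"]),cv2.COLOR_RGB2GRAY).astype(float)
s=float(sys.argv[2])*2 if len(sys.argv)>2 else 0  # crop-row shift
L=-.0444
Z=lambda u,v,h:f(ray(c,(140+u/2,v/2),h))
def stripe(u0,u1,a,b):
    col=g[a:b,u0:u1].mean(1); w=np.clip(np.median(col)-8-col,0,None); return a+(w*np.arange(b-a)).sum()/w.sum()
for n,u,v in(("FL",324,379),("FR",407,379)):
    p=cen(g,140+u/2,v/2+s/2,5); q=f(ray(c,p,.139)); print(n,np.round(p,1),q,"leg",.087+q[1]-(-.0351+.1250)-L)
v=stripe(200,300,int(103+s/2),int(118+s/2)); q=f(ray(c,(250,v),.139)); print("jaw stripe",v,q,"leg",.087+q[1]-(.0126+.125)-L)
print("jaw rows",g[88:118,200:300].mean(1).round(0).tolist())
print("rack foot gap from v=97.5:",f(ray(c,(250,97.5),.105)))
print("line rows",g[272:292,370:374].mean(1).round(0).tolist(),Z(475,562,.105))
E
python3 m.py w3.npz
```

```text
FL [301.7 189.1] [-0.0137  0.0402] leg 0.08169999999999997
FR [341.4 190.9] [0.0111 0.0389] leg 0.08039999999999997
jaw stripe 110.38303048968278 [-0.0431  0.0874] leg 0.0812
jaw rows [58.0, 57.0, 57.0, 57.0, 57.0, 56.0, 55.0, 55.0, 56.0, 67.0, 103.0, 142.0, 160.0, 164.0, 164.0, 164.0, 164.0, 164.0, 163.0, 156.0, 132.0, 95.0, 66.0, 68.0, 102.0, 143.0, 163.0, 168.0, 168.0, 168.0]
rack foot gap from v=97.5: [-0.0506  0.0973]
line rows [165.0, 165.0, 166.0, 165.0, 166.0, 165.0, 157.0, 133.0, 100.0, 88.0, 110.0, 131.0, 138.0, 134.0, 126.0, 116.0, 107.0, 94.0, 72.0, 48.0] [ 0.044  -0.0443]
```

{"api": "drive_tool", "payload": {"deltas": [{"grip": 0.25,"dx": 0.009,"dy": -0.004,"dz": 0,"yaw": 0},{"grip": 0.25,"dx": 0.018,"dy": -0.008,"dz": 0,"yaw": 0},{"grip": 0.3,"dx": 0.018,"dy": -0.008,"dz": 0,"yaw": 0},{"grip": 0.35,"dx": 0.018,"dy": -0.008,"dz": 0,"yaw": 0},{"grip": 0.35,"dx": 0.018,"dy": -0.008,"dz": 0,"yaw": 0}]}}

```text
time: 5.15
eef_pos: [0.523, 0.1106, 0.1453]
eef_rot: [0.596, 0.803, -0.001, -0.0]
wrist_force: [-1.1, -6.9, 4.0]
finger_gap: 0.647
```

```bash
python3 - <<'E'
from plant import r
from h import *
s,c=wcap(r); print(s["eef_pos"],f(s["eef_pos"]),s["eef_rot"],s["finger_gap"],s["wrist_force"])
im=c["img"][:,:,::-1]; cv2.imwrite("pics/w4.png",cv2.resize(im[0:300,140:520],None,fx=2,fy=2,interpolation=cv2.INTER_CUBIC))
np.savez("w4.npz",img=c["img"],E=c["extrinsics"],k=[c[k] for k in("fx","fy","cx","cy")])
E
python3 m.py w4.npz
```

```text
[0.52303677 0.11061557 0.14534723] [-0.0043  0.0141] [ 5.96049032e-01  8.02946799e-01 -1.36508901e-03 -3.55475082e-04] 0.6472425928845076 [-1.05885134 -6.85273504  4.02356485]
FL [305.8 189.4] [-0.015   0.0445] leg 0.086
FR [nan nan] [nan nan] leg nan
jaw stripe 107.59040626212965 [-0.0466  0.0933] leg 0.08709999999999998
jaw rows [96.0, 96.0, 96.0, 95.0, 91.0, 86.0, 77.0, 67.0, 60.0, 57.0, 57.0, 57.0, 57.0, 56.0, 56.0, 59.0, 81.0, 120.0, 149.0, 156.0, 138.0, 100.0, 68.0, 67.0, 102.0, 145.0, 164.0, 168.0, 169.0, 168.0]
rack foot gap from v=97.5: [-0.0543  0.1016]
line rows [148.0, 142.0, 136.0, 128.0, 118.0, 106.0, 95.0, 78.0, 60.0, 40.0, 28.0, 23.0, 24.0, 24.0, 25.0, 27.0, 28.0, 29.0, 30.0, 29.0] [ 0.0398 -0.0396]h.py:17: RuntimeWarning: invalid value encountered in scalar divide
  u,v=int(round(u)),int(round(v)); p=g[v-k:v+k+1,u-k:u+k+1]; w=np.clip(np.median(p)-10-p,0,None); yy,xx=np.mgrid[-k:k+1,-k:k+1]; return u+(w*xx).sum()/w.sum(),v+(w*yy).sum()/w.sum()
```

View pics/w4.png

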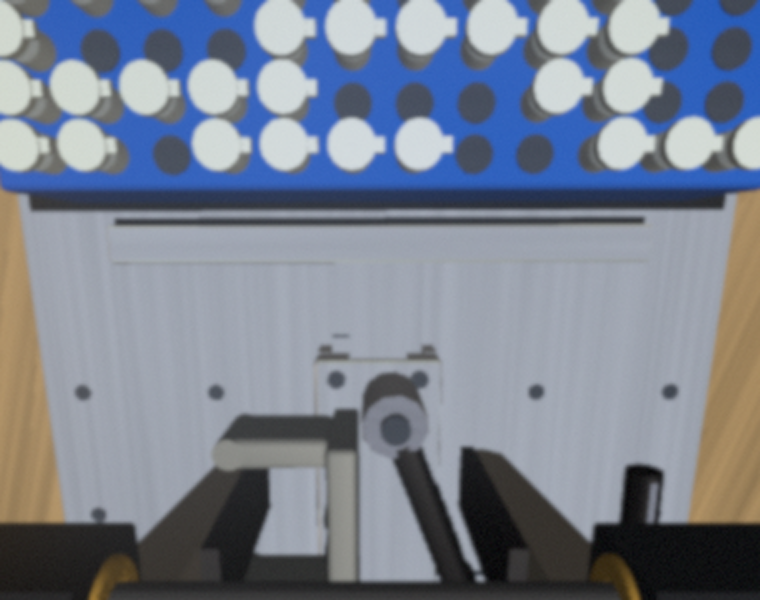

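```bash
cat > m2.py <<'E'
import sys
from h import *
def run(fn,scr,dark=True):
    d=np.load(fn); c=dict(zip(("fx","fy","cx","cy"),d["k"])); c["extrinsics"]=d["E"]
    g=cv2.cvtColor(np.ascontiguousarray(d["img"]),cv2.COLOR_RGB2GRAY).astype(float); out=[]
    for u,v in scr: q=f(ray(c,cen(g,140+u/2,v/2,5),.139)); out.append(q)
    col=g[107:116,210:300].mean(1); w=np.clip(140-col,0,None); v=107+(w*np.arange(9)).sum()/w.sum(); q=f(ray(c,(250,v),.139))
    cf=g[96:109,210:300].mean(1); vf=96+np.argmax(np.diff(cf)>25); 
    print(fn,"screws",[x.tolist() for x in out],"jaw stripe",v.round(2),q,"rack foot",f(ray(c,(250,vf+.8),.105)))
run("w3.npz",[(324,379),(407,379)])
run("w4.npz",[(336,380),(419,380)])
if len(sys.argv)>2: run(sys.argv[1],eval(sys.argv[2]))
E
python3 m2.py
```

```text
w3.npz screws [[-0.0137, 0.0402], [0.0111, 0.0389]] jaw stripe 110.37 [-0.0431  0.0874] rack foot [-0.0506  0.0971]
w4.npz screws [[-0.0138, 0.0445], [0.0111, 0.0433]] jaw stripe 110.44 [-0.0467  0.0918] rack foot [-0.0546  0.0968]
```

```bash
python3 - <<'E'
from h import *
for fn,u0,u1,rg in(("w1.npz",328,336,[(150,158),(236,252)]),("w2.npz",319,328,[(153,164),(262,280)]),("w3.npz",308,334,[(174,184)]),("w4.npz",312,340,[(174,184)])):
    d=np.load(fn); c=dict(zip(("fx","fy","cx","cy"),d["k"])); c["extrinsics"]=d["E"]
    g=d["img"].astype(float).mean(2)
    for a,b in rg:
        p=g[a:b,u0:u1].mean(1); print(fn,a,p.round(1).tolist(),"y at a,b z.139:",f(ray(c,((u0+u1)/2,a),.139))[1],f(ray(c,((u0+u1)/2,b),.139))[1])
d=np.load("w2.npz");im=d["img"][:,:,::-1]
a=cv2.resize(im[245:295,290:360],(560,400),interpolation=cv2.INTER_CUBIC); cv2.imwrite("pics/z2.png",cv2.convertScaleAbs(a,alpha=2.2,beta=-160))
E
```

```text
w1.npz 150 [159.8, 159.5, 159.0, 153.5, 148.3, 152.1, 154.0, 142.5] y at a,b z.139: -0.0245 -0.0328
w1.npz 236 [154.1, 156.0, 157.1, 154.4, 152.8, 153.0, 152.6, 152.5, 152.9, 152.8, 154.1, 154.4, 154.4, 153.0, 152.5, 152.4] y at a,b z.139: -0.1205 -0.1401
w2.npz 153 [159.0, 158.9, 159.1, 157.6, 151.0, 142.3, 149.7, 158.0, 159.6, 157.3, 148.5] y at a,b z.139: -0.0244 -0.033
w2.npz 262 [157.5, 157.3, 157.8, 157.7, 157.7, 157.0, 156.0, 154.6, 154.2, 154.6, 154.0, 154.0, 153.8, 153.7, 153.6, 153.9, 153.6, 154.0] y at a,b z.139: -0.1177 -0.135
w3.npz 174 [168.5, 168.1, 167.3, 165.3, 155.9, 144.2, 152.0, 163.2, 167.5, 168.2] y at a,b z.139: 0.0497 0.0434
w4.npz 174 [168.6, 167.7, 165.3, 161.2, 153.0, 142.2, 147.0, 159.3, 166.5, 168.3] y at a,b z.139: 0.0542 0.0479
```

View pics/z2.png

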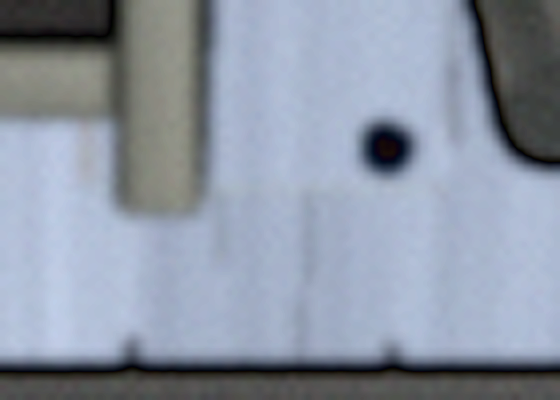

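Refined by the visible block rear edge (w2 row 268.7) and front edge, the leg stands at about 0.0863 now; 0.6 mm more, then squeeze.

{"api": "drive_tool", "payload": {"deltas": [{"grip": 0.4,"dx": 0.002,"dy": 0.003,"dz": 0,"yaw": 0},{"grip": 0.48,"dx": 0.002,"dy": 0.003,"dz": 0,"yaw": 0},{"grip": 0.48,"dx": 0.002,"dy": 0.003,"dz": 0,"yaw": 0},{"grip": 0.48,"dx": 0.002,"dy": 0.003,"dz": 0,"yaw": 0}]}}

```text
time: 5.6
eef_pos: [0.5241, 0.1111, 0.1449]
eef_rot: [0.596, 0.803, -0.001, 0.0]
wrist_force: [2.0, -6.7, -1.8]
finger_gap: 0.519
```

```bash
cat > m3.py <<'E'
import sys
from plant import r
from h import *
s,c=wcap(r); print(f(s["eef_pos"]),s["eef_pos"][2],s["eef_rot"],s["finger_gap"],s["wrist_force"])
g=c["img"].astype(float).mean(2); cv2.imwrite(sys.argv[1],cv2.resize(c["img"][0:300,140:520,::-1],None,fx=2,fy=2,interpolation=cv2.INTER_CUBIC))
def dip(u0,u1,a,b):
    p=g[a:b,u0:u1].mean(1); w=np.clip(p.max()-12-p,0,None); k=np.arange(b-a); m=abs(k-p.argmin())<4; return a+(w*k*m).sum()/(w*m).sum()
v=dip(312,340,173,186); y=f(ray(c,(326,v),.139))[1]; print("block front",round(v,2),y,"leg",.087+y-.096+.0444)
v=dip(210,300,107,118); y=f(ray(c,(250,v),.139))[1]; print("jaw stripe",round(v,2),y,"leg",.087+y+.0012-.138+.0444)
E
python3 m3.py pics/w5.png
```

```text
[-0.0032  0.0143] 0.14485388806243465 [ 5.96082806e-01  8.02921812e-01 -1.34969183e-03  1.72566132e-04] 0.5193141305277738 [ 2.01753    -6.74814423 -1.83933773]
block front 179.72 0.0509 leg 0.08629999999999999
jaw stripe 110.44 0.0919 leg 0.0865
```

{"api": "drive_tool", "payload": {"deltas": [{"grip": 0.48,"dx": 0.003,"dy": 0,"dz": 0,"yaw": 0},{"grip": 0.48,"dx": 0.003,"dy": 0,"dz": 0,"yaw": 0},{"grip": 0.48,"dx": 0.003,"dy": 0,"dz": 0,"yaw": 0}]}}

```text
time: 5.95
eef_pos: [0.5238, 0.112, 0.1448]
eef_rot: [0.596, 0.803, -0.001, 0.0]
wrist_force: [2.1, -6.6, -1.0]
finger_gap: 0.52
```

```bash
python3 m3.py pics/w6.png
```

```text
[-0.0032  0.0152] 0.14481986609537095 [ 5.96076084e-01  8.02926699e-01 -1.41270052e-03  1.49490851e-04] 0.5198077423774495 [ 2.09407123 -6.56455169 -1.04356363]
block front 179.74 0.0518 leg 0.08719999999999997
jaw stripe 110.4 0.0928 leg 0.08739999999999998
```

Leg reads 0.0872–0.0874, on the line within 0.5 mm. Squeeze.

{"api": "drive_tool", "payload": {"deltas": [{"grip": 0.6,"dx": 0,"dy": 0,"dz": 0,"yaw": 0},{"grip": 0.7,"dx": 0,"dy": 0,"dz": 0,"yaw": 0},{"grip": 0.8,"dx": 0,"dy": 0,"dz": 0,"yaw": 0},{"grip": 0.9,"dx": 0,"dy": 0,"dz": 0,"yaw": 0},{"grip": 1,"dx": 0,"dy": 0,"dz": 0,"yaw": 0},{"grip": 1,"dx": 0,"dy": 0,"dz": 0,"yaw": 0},{"grip": 1,"dx": 0,"dy": 0,"dz": 0,"yaw": 0},{"grip": 1,"dx": 0,"dy": 0,"dz": 0,"yaw": 0},{"grip": 1,"dx": 0,"dy": 0,"dz": 0,"yaw": 0},{"grip": 1,"dx": 0,"dy": 0,"dz": 0,"yaw": 0}]}}

```text
time: 7.0
eef_pos: [0.5237, 0.1119, 0.1455]
eef_rot: [0.597, 0.803, -0.001, -0.0]
wrist_force: [-2.2, -8.0, 6.1]
finger_gap: 0.231
```

```bash
python3 m3.py pics/w7.png
```

```text
[-0.0033  0.0151] 0.1455459214348639 [ 5.96515514e-01  8.02600693e-01 -1.16917613e-03 -5.37749585e-05] 0.23067521705701877 [-2.2333055  -7.96604439  6.05841749]
block front 179.25 0.0519 leg 0.08729999999999999
jaw stripe 110.12 0.093 leg 0.08759999999999998
```

View pics/w7.png

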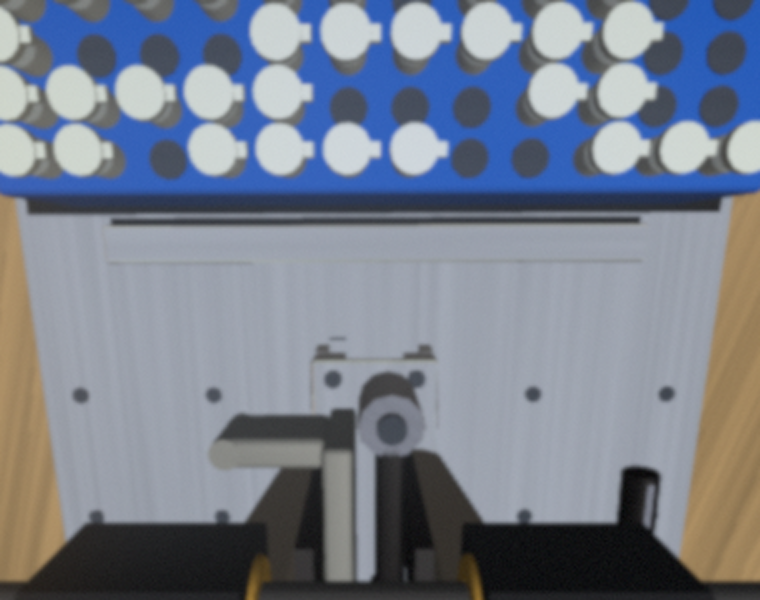

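Lever is parallel to the web and the opening is 21.2 mm against a nominal 22 mm shut. The jaw is clear of the rack, so I hand in.

```bash
python3 m3.py pics/w8.png; python3 -c "
from plant import r
print(r.job_done())"
```

```text
[-0.0033  0.0151] 0.14555798071303705 [ 5.96512185e-01  8.02603179e-01 -1.16073325e-03 -5.02958979e-05] 0.23026041636482988 [-3.2860855  -8.38802033  6.22215149]
block front 179.26 0.0519 leg 0.08729999999999999
jaw stripe 110.11 0.093 leg 0.08759999999999998
the job is handed in; nothing more can be done
None
```

I pushed the leg to the long line with a finger in the fork, squeezed the cam lever shut there, and handed the job in at about 7 s, still pinching grip and lever.

- **Leg position:** my last wrist-camera checks put the leg at 0.0873 m (from the block's front edge) and 0.0876 m (from the jaw), against 0.087 at the mark. I could not see the rear edge on the line directly at the end, because the gripper hid it.
- **Lever:** the finger opening was 21.2 mm, where 22 mm is nominal for shut. The lever looked parallel to the web in the picture, and the wrist force was about 11 N.
- **Disagreement:** the rack's foot measured about 141 mm ahead of the line, where the description implies 144 mm, so the gap between jaw and rack looked like about 3 mm instead of 6. I trusted the line and block measurements, which agreed with each other.
- **Other items:** the jaw did not touch the rack, and I saw nothing else moved. I took no final scene or top view to confirm the bench items.

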